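# Screw the cap home on the drying canister and close its vent

### The job

The drying canister has been refilled and its blue cap only lies loosely on the threads. Without lifting it off, push the bar on the cap round anticlockwise until the cap drops into the thread starts, then clockwise until it is screwed fully home. Only then press the red vent button in the middle of the bar all the way in; leave the other things on the bench where they are.

Things in the scene. Friction and masses are not known exactly. Their poses are not given: they have to be found in the camera images.
- canister: gas-drying canister bolted to the bench, cannot move: upright aluminium cylinder 81 mm across with a blue band, brass port either side. Origin on its axis at the bench top, z up. Its neck carries three thread ridges hidden under the cap, each with a start gap and a hard stop; the starts lie elsewhere round the neck every time, whatever the canister's rotation.
- cap: blue ribbed screw cap, loose on the neck, 78 mm across, 0.2 kg, a turning bar across its top. Origin on its axis, under the 4 mm top plate, z up, x along the bar; the rim hangs 21 mm below. Origin height above the bench: 123 mm as found (lugs lying on the ridges), about 115.5 once dropped into the thread starts (on a springy seal), 113.2 home. About 1 mm side play; tips if pushed from one side
- bar (a point): middle of the cap's turning bar, on the cap's axis, 14 mm above the cap's origin. Bar: 62 mm long (cap's x), 16 mm thick (cap's y), from 4 to 24 mm above the origin. As found, clockwise (from above) only meets a stop; 10 to 65 degrees anticlockwise the cap drops 7 mm by its own weight; a few degrees further is a hard stop. Turning takes about 0.1 N m, up to 0.3 when tightening
- bar_end (a point): centre of the bar's end face toward the cap's +x (white line on top), 31 mm from the axis. From the thread starts the bar goes 60 to 85 degrees clockwise to the hard stop: the threads draw the cap down 3 mm in the first 50 degrees, then it runs level
- vent_top (a point): the top face of the red vent button, a 12 mm wide stud in the middle of the top of the bar; up, its face stands 6.5 mm above the top of the bar
- vent (a joint): travel of the vent button: 0 fully up (vent open), 0.005 m fully pressed in (vent closed). It stays where it is left; pushing it in takes about 3 to 4 N. Pressed in, its face still stands 1.5 mm above the top of the bar.
- drying_tube: a clear upright drying tube with grey granules, 43 mm wide, 247 mm tall, origin under its centre; a bystander
- sample_jar: a screw-cap glass sample jar with pale lid, 48 mm wide, 82 mm tall, origin under its centre; a bystander
- union_brass: a small brass tube union, 43 mm long, lying on the bench; a bystander
- tee_steel: a small steel tube tee, 43 mm long, lying on the bench; a bystander
- septa_box: a small white and teal cardboard box, 44 x 66 x 40 mm, origin under its centre; a bystander
- tube_cutter: a small white tube cutter with a red knob, 88 mm long, lying on the bench; a bystander
There are look-alikes about, which are no part of the job. There is more than one size of the canister; the job needs the larger.

How it is judged:
On the way, in this order (a step that is already met when the one before it is completed fails the run):
1. turned back, the cap has dropped into the thread starts, vent still open (z of cap in the frame of canister below 0.1185 m and horizontal distance between cap and canister below 0.004 m and value of joint vent below 0.002 m), for 0.1 s.
2. turned forward, the cap is screwed home, vent still open (z of cap in the frame of canister below 0.1142 m and angle between cap's own z axis and vertical below 0.06 rad and horizontal distance between cap and canister below 0.004 m and value of joint vent below 0.002 m), for 0.2 s.
3. the vent button is pressed all the way in (value of joint vent above 0.0042 m and z of cap in the frame of canister below 0.1142 m), for 0.1 s.
At the end, for the whole second after the job is handed in: The cap sits home on the neck: its origin less than 114.2 mm above the bench, within 4 mm of the canister's axis and level within 0.06 rad, at rest; the vent button is in by at least 4.2 of its 5 mm (all of step 3 and angle between cap's own z axis and vertical below 0.06 rad and horizontal distance between cap and canister below 0.004 m and linear speed of cap below 0.01 m/s and angular speed of cap below 0.05 rad/s); the robot touches nothing.
It fails at once if the cap is lifted off the threads (more than 4 mm above where it lay) (z of cap in the frame of canister above 0.1267 m).
It fails at once if a bystander is shifted by more than 30 mm (distance of any of drying_tube, sample_jar, union_brass, tee_steel, septa_box, tube_cutter from where it was at the start of the episode above 0.03 m).
It also fails if it takes over 48 s, if anything falls off the work surface, if the arm or the gripper's body presses on something with over 40 N, if the wrist force passes 120 N, or if a joint passes its speed limit or range.

### The arm

A 6-joint arm with a two-finger parallel gripper is mounted at the origin on a cart in front of the work surface, level with it; the furniture and walls round the work are solid. World frame = base frame: x ahead of the robot, y to its left, z up, the work surface at z = 0. Lengths are in m, angles in rad, forces in N, time in s.
With the tool pointing down it reaches from about 0.35 to 0.775 m from the base axis. Payload 7.3 kg.
Tool frame: the origin (TCP) lies at the very end of the fingers, on their centre line; the grasp point (between the pads) lies 19 mm behind it; z points along the fingers, y is the line along which they close (so a half turn about z gives the same grasp; the last joint's range is limited). The gripper opens to 92 mm and grips with 3 to 60 N. Pads are 19 mm wide; open, the fingers measure 130 mm over their backs; the gripper's body (75 mm by 190 mm) begins 47 mm behind the grasp point.
Start: joints at [-1.444, 0.342, 1.524, -0, 1.275, -0.146], TCP at [0.141, -0.506, 0.192] pointing down, gripper open.
Joint ranges: [-2.53, 2.53], [-0.77, 2.02], [0.04, 2.7], [-1, 4.14], [0.28, 2.66], [-3.11, 3.11]. Speed limits (rad/s): [2.57, 2.57, 3.14, 3.14, 3.14, 3.14].

### API

Orientations are given as [roll, pitch, yaw] about the fixed x, y, z axes, in that order (R = Rz(yaw) Ry(pitch) Rx(roll)).
In Python, from cell import robot, read_camera, get_calibration gives the robot as it stands. The module is installed in compiled form; this text tells all that it offers.
- The arm moves only by the tool send_rows, never from a script. Its argument "plan" is a list of rows, each a list of 2 entries, a list of its own where there are three numbers: the shift along the tool's x, y, z as a fraction of full scale, then the turn, a rotation vector about the tool's x, y, z as a fraction of full scale. A call has exactly 10 rows; each row shifts and turns the commanded pose from where the row before left it, along the tool's axes as they then stand; what a row does not reach is not made up. Full scale, the value 1, is 0.025 m for a shift and 90 degrees for a turn. A row lasts 1/8 s, in which the tool goes at most 62.5 mm and 10.7 degrees, less where a joint would pass 70% of its speed; a pose out of reach is approached as far as the arm can. A call with a number of a shift or a turn outside -1 to 1 is refused whole. A call with a gripper value outside its range is refused whole. "gripper" is the opening, from -1 (shut) to 1 (fully open), so that 0 is half open, set as the call begins (left out, the last holds). The fingers move at their own pace and stop on an object; "force" is the grip in N (left out, the last holds). Time passes only in rows, so rows that do not move let the fingers close, or fill a call up. It gives the time, the measured TCP pose, the force, the opening and the grip force at its end, in the units of the state.
- robot.observe(): the state, without advancing time (a new reading comes with each control period).
- read_camera(name): name is "side" or "top"; returns (picture, depth): 420x560x3 uint8, blue, green, red; 420x560 float32, m along the optical axis (not along the pixel's ray), 0 where there is no reading.
- get_calibration(name): a dict with "intrinsics" (3x3 intrinsics, pixels), "rvec" (rotation vector, rad) and "tvec" (3), from world to camera coordinates, as OpenCV has them. Camera axes: x right, y down, z forward; pixel columns grow to the right and rows downward; lengths in m; the calibration is good to about 2 mm. A picture is of the moment at which its call begins. get_calibration takes no time and is no camera call.
- robot.hand_in(): hands the job in; it is judged then, once.
The state is a dict: "time": time; "qpos": joint angles; "qvel": joint speeds; "joint_efforts": joint torques, N m; "tool_pos": TCP position; "tool_rot": TCP orientation; "contact_force": force on the tool from outside, world axes, zero at the start; "torque": the same for the moment, N m; "opening": finger opening in m; "grip_force": force on a finger pad.
Only numpy, scipy, OpenCV 4.12 (cv2) and the standard library are available. Lean on these libraries where they do the work, as an engineer would, in place of code of your own. Each camera call takes 0.05 s, during which the arm holds its last target. There are 200 camera calls.

## Working session

There is one attempt and no reset: what is moved stays moved. The work goes in short steps, Python scripts to look and compute and a tool call to move; the robot and the scene stay as the last step left them, time stands still between calls to the robot, and variables do not carry over. Pictures are saved under pics/ and viewed, at most 10 in all, crops included, and the job is handed in when it is done.

Besides the shell and the picture viewer there is one more tool, called after ">>>" as a command line: name --argument value ..., lists and objects as JSON in quotes. send_rows: Moves the arm, as the interface text tells. Shift numbers are shares of 0.025 m and turn numbers shares of 90 degrees, none past 1 either way. Its arguments: {"type":"object","properties":{"plan":{"type":"array"},"gripper":{"type":"number"},"force":{"type":"number"}},"required":["plan"]}

```bash
mkdir -p pics; cat > h.py <<'E'
import numpy as np, cv2
from cell import robot, read_camera, get_calibration
def cal(n):
    c=get_calibration(n); return np.array(c["intrinsics"],float),cv2.Rodrigues(np.array(c["rvec"],float))[0],np.array(c["tvec"],float).ravel()
def world(n,d,uv):
    K,R,t=cal(n); out=[]
    for u,v in uv:
        z=d[int(v),int(u)]; p=np.linalg.inv(K)@[u,v,1]*z; out.append(R.T@(p-t))
    return np.array(out)
def cloud(n,d):
    K,R,t=cal(n); v,u=np.mgrid[:d.shape[0],:d.shape[1]]
    p=np.stack([(u-K[0,2])/K[0,0]*d,(v-K[1,2])/K[1,1]*d,d],-1); return (p-t)@R
E
python3 - <<'E'
from h import *
for n in("side","top"):
    i,d=read_camera(n); cv2.imwrite(f"pics/{n}0.png",i); np.save(n+"0",d); K,R,t=cal(n); print(n,K.round(0).tolist(),(-R.T@t).round(3))
s=robot.observe(); print(s)
E
```

```text
side [[412.0, 0.0, 278.0], [0.0, 412.0, 204.0], [0.0, 0.0, 1.0]] [0.299 1.106 0.637]
top [[402.0, 0.0, 266.0], [0.0, 402.0, 208.0], [0.0, 0.0, 1.0]] [0.348 0.079 1.071]
{'time': 0.1, 'qpos': array([-1.44398360e+00,  3.42650471e-01,  1.52490943e+00, -9.52834023e-06,
        1.27541109e+00, -1.46016743e-01]), 'qvel': array([-0.00099688, -0.00106609, -0.00401585,  0.00137798, -0.000979  ,
        0.00127446]), 'joint_efforts': array([ 4.05350802e-04, -4.32006776e+01, -2.44692349e+01,  7.17993546e-02,
        5.25965681e-02, -5.92065226e-05]), 'tool_pos': array([ 0.14142264, -0.50516855,  0.19142005]), 'tool_rot': array([-3.14022766e+00, -1.91531268e-04,  2.72832121e-01]), 'contact_force': array([-0.29245215, -0.22702587,  0.35224426]), 'torque': array([-0.04482818,  0.00604683,  0.01017843]), 'grip_force': 0.0, 'opening': 0.0917901036695376}
```

View pics/side0.png

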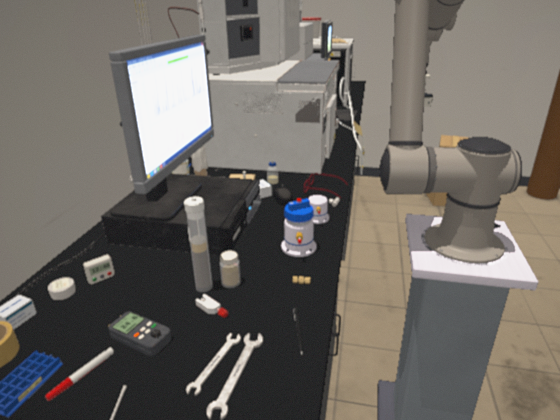

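View pics/top0.png

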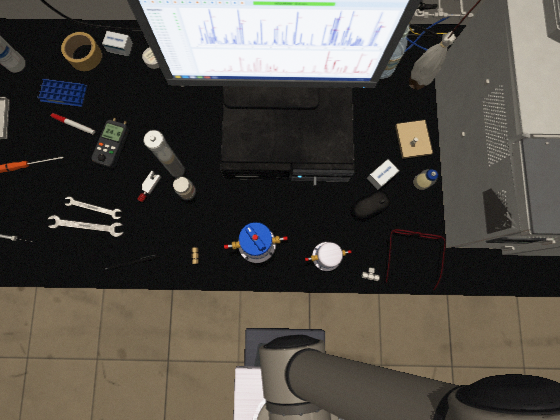

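Side view: the blue-capped canister is at (299,225) and a smaller white-capped one at (318,208). In the top view they are at (256,240) and (327,256). The blue-capped one fits (larger, blue cap with bar and red button). I'll confirm that in a crop and measure.

```bash
python3 - <<'E'
from h import *
a=cv2.imread("pics/top0.png")[205:275,215:360]; b=cv2.imread("pics/side0.png")[185:265,255:345]
a=cv2.resize(a,None,fx=5,fy=5,interpolation=2); b=cv2.resize(b,None,fx=3,fy=3)
c=np.zeros((600,800,3),np.uint8); c[:350,:725]=a; c[355:355+240,:270]=b; cv2.imwrite("pics/crop.png",c)
for n in("top","side"):
    i=cv2.imread(f"pics/{n}0.png"); d=np.load(n+"0.npy"); P=cloud(n,d); h=cv2.cvtColor(i,cv2.COLOR_BGR2HSV)
    m=(d>0)&(P[...,0]>.2)&(P[...,0]<.62)&(abs(P[...,1])<.3)
    bl=m&(h[...,0]>100)&(h[...,0]<125)&(h[...,1]>120)&(P[...,2]>.09)&(P[...,2]<.18)
    q=P[bl]; print(n,"blue",len(q),q.mean(0).round(4),q.min(0).round(4),q.max(0).round(4))
    top=q[(q[:,2]>.137)]; pl=q[(q[:,2]>.118)&(q[:,2]<.132)]
    print(" hist",np.histogram(q[:,2],bins=np.arange(.09,.16,.005)))
    if len(top)>5:
        c0,ax,ang=cv2.minAreaRect(top[:,:2].astype(np.float32)*1000); print(" bar",len(top),c0,ax,ang,top.mean(0),np.median(top[:,2]))
        u,s,vt=np.linalg.svd(top[:,:2]-top[:,:2].mean(0),full_matrices=False); print(np.degrees(np.arctan2(vt[0,1],vt[0,0])))
    if len(pl)>5: print(" plate",cv2.minEnclosingCircle(pl[:,:2].astype(np.float32)*1000),np.median(pl[:,2]))
    r=m&((h[...,0]<8)|(h[...,0]>172))&(h[...,1]>150)&(P[...,2]>.14)&(P[...,2]<.2)
    vv,uu=np.nonzero(r); print(" red",len(uu),uu.mean(),vv.mean(),P[r].mean(0),P[r].max(0))
    K,R,t=cal(n)
    print(" ray",n,(R.T@np.linalg.inv(K)@[uu.mean(),vv.mean(),1]).round(4),(-R.T@t).round(4))
    # tall things near
    big=(d>0)&(P[...,2]>.1)&(P[...,0]>.3)&(P[...,0]<.8)&(abs(P[...,1])<.4)&~bl
    g=P[big]; H,xe,ye=np.histogram2d(g[:,0],g[:,1],bins=[np.arange(.3,.81,.05),np.arange(-.4,.41,.1)]); print(H.astype(int))
E
```

```text
top blue 813 [0.4624 0.1104 0.1286] [0.4249 0.0727 0.1047] [0.504  0.1489 0.1508]
 hist (array([  0,   0,   1,   3,   6,  13, 255, 388,   7,   2,  71,  66,   1,
         0]), array([0.09 , 0.095, 0.1  , 0.105, 0.11 , 0.115, 0.12 , 0.125, 0.13 ,
       0.135, 0.14 , 0.145, 0.15 , 0.155, 0.16 ]))
 bar 139 (464.0794372558594, 111.24456787109375) (61.95098876953125, 15.820286750793457) 37.16486358642578 [0.46206452 0.11017036 0.1450106 ] 0.14486634982373034
-142.08778783651547
 plate ((464.20928955078125, 111.22753143310547), 40.17892837524414) 0.1254738066200926
 red 21 254.85714285714286 236.8095238095238 [0.46425431 0.11033137 0.15081387] [0.46853181 0.11467464 0.15502996]
 ray top [ 0.1252  0.0338 -0.9944] [0.3483 0.079  1.0715]
[[   0    0    0    0    0    0    0    0]
 [   0    0    0    0    0    0    0    0]
 [   0    0    0    0    3    9    0    0]
 [2015    0    0    0    2   46    0    0]
 [2067    0    0    0    0    0    0    0]
 [2008    0    0    0    0    0    0    0]
 [1914    0    0    2    1    5    0  227]
 [1841    0    9   35   33   25    0  454]
 [1776    0   16 
[... 511 characters left out ...]
48993835287643
37.15610848173234
 plate ((462.7886047363281, 114.36947631835938), 40.385902404785156) 0.12453599186956171
 red 8 298.5 199.5 [0.4640223  0.11141179 0.15078566] [0.46871148 0.11727165 0.15179797]
 ray side [ 0.148  -0.8897 -0.4349] [0.2986 1.1063 0.6371]
[[   0    0    0    0    0    0    0    0]
 [   0    0    0    0    0    0    0    0]
 [   0    0    0    0    2   14    0    0]
 [ 889    0    0    0    0   38    0    0]
 [1001    0    0    0    0    0    0    0]
 [ 968    0    0    0    0    0    0    0]
 [ 957    0    0    0    0    0    0  297]
 [ 949    0    0    0    0    0    0  777]
 [ 925    0    0    0    0    0    0    0]
 [ 910    0  656 1312 1675 2174 2769  752]]
```

View pics/crop.png

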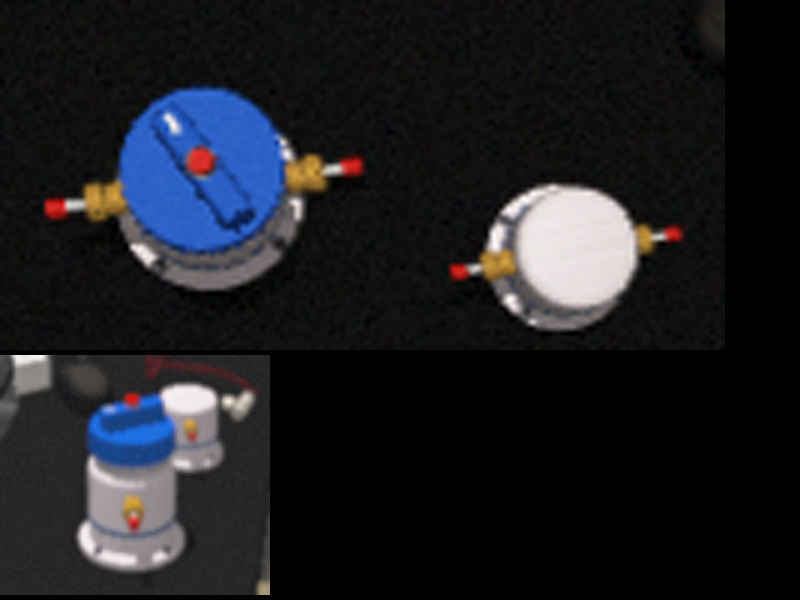

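The crop confirms it: the larger canister is at top-view (256,240), with blue cap, bar and red button. Its white-line end is up-left, so the bar yaw is about 37.5° and its centre about (0.464, 0.111). Bar top is about 0.146. Moving above it.

>>> send_rows --plan '[[[1,-1,-0.2],[0,0,0]],[[1,-1,-0.2],[0,0,0]],[[1,-1,-0.2],[0,0,0]],[[1,-1,-0.2],[0,0,0]],[[1,-1,-0.2],[0,0,0]],[[1,-1,-0.2],[0,0,0]],[[1,-1,-0.2],[0,0,0]],[[1,-1,-0.2],[0,0,0]],[[1,-1,0],[0,0,0]],[[1,-1,0],[0,0,0]]]' --gripper 0

```text
time: 1.35
tool_pos: [0.3152, -0.1963, 0.2319]
tool_rot: [-3.141, 0.0, 0.273]
contact_force: [0.6, 0.4, -0.3]
opening: 0.046
grip_force: 0.0
```

>>> send_rows --plan '[[[0.9,-1,0],[0,0,0]],[[0.9,-1,0],[0,0,0]],[[0.9,-1,0],[0,0,0]],[[0.9,-1,0],[0,0,0]],[[0.9,-1,0],[0,0,0]],[[0.9,-1,0],[0,0,0]],[[0.9,-1,0],[0,0,0]],[[0.9,-1,0],[0,0,0]],[[0.9,-1,0],[0,0,0]],[[0.9,-1,0],[0,0,0]]]'

```text
time: 2.6
tool_pos: [0.4644, 0.1049, 0.2317]
tool_rot: [3.142, 0.001, 0.273]
contact_force: [-0.1, -0.5, 0.6]
opening: 0.0458
grip_force: 0.0
```

>>> send_rows --plan '[[[0.07,-0.23,0],[0,0,0]],[[0,0,0],[0,0,-0.081]],[[0,0,0],[0,0,-0.081]],[[0,0,0],[0,0,-0.081]],[[0,0,0.8],[0,0,0]],[[0,0,0.8],[0,0,0]],[[0,0,0.8],[0,0,0]],[[0,0,0.8],[0,0,0]],[[0,0,0.7],[0,0,0]],[[0,0,0],[0,0,0]]]'

```text
time: 3.85
tool_pos: [0.4629, 0.1091, 0.1335]
tool_rot: [-3.14, 0.003, 0.654]
contact_force: [-0.7, 0.1, 0.0]
opening: 0.0462
grip_force: 0.0
```

```bash
python3 - <<'E'
from h import *
o=np.zeros((540,800,3),np.uint8)
for k,(n,(y,x)) in enumerate((("side",(160,255)),("top",(190,205)))):
    i,d=read_camera(n); c=cv2.resize(i[y:y+100,x:x+100],(400,400),interpolation=2); o[:400,k*400:k*400+400]=c
cv2.imwrite("pics/c2.png",o[:400])
print(robot.observe()["tool_pos"],robot.observe()["tool_rot"])
E
```

```text
[0.46437176 0.10942782 0.13501679] [ 3.14121431e+00 -1.37284684e-04  6.54046662e-01]
```

View pics/c2.png

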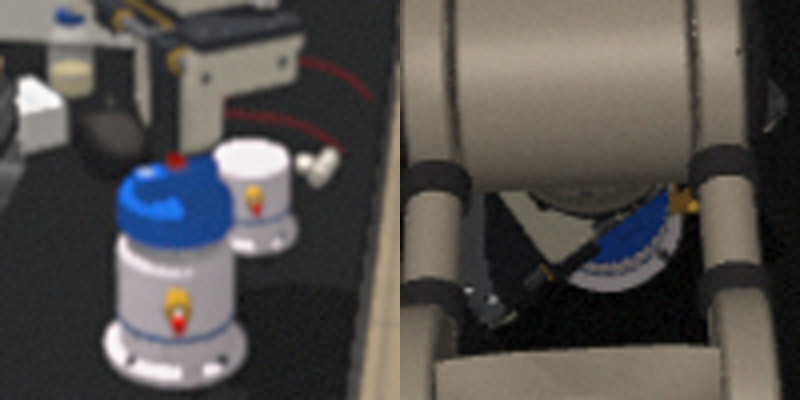

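```bash
python3 - <<'E'
from h import *
i,d=read_camera("side"); P=cloud("side",d)
for y in range(164,216,4): print(y,[tuple((P[y,x]*1000).astype(int)) for x in range(285,335,7)])
K,R,t=cal("side")
for w in ([.464,.111,.1535],[.464,.110,.134],[.464-.61*.023,.110+.79*.023,.134],[.464+.61*.023,.110-.79*.023,.134]): print(cv2.projectPoints(np.array([w]),R,t,K,None)[0].ravel())
i=i[130:250,235:355]; cv2.imwrite("pics/c3.png",cv2.resize(i,(600,600),interpolation=2))
E
```

```text
164 [(np.int64(500), np.int64(112), np.int64(251)), (np.int64(484), np.int64(94), np.int64(245)), (np.int64(454), np.int64(163), np.int64(273)), (np.int64(436), np.int64(169), np.int64(276)), (np.int64(419), np.int64(168), np.int64(277)), (np.int64(402), np.int64(162), np.int64(276)), (np.int64(386), np.int64(159), np.int64(276)), (np.int64(423), np.int64(-576), np.int64(-2))]
168 [(np.int64(600), np.int64(-382), np.int64(42)), (np.int64(473), np.int64(153), np.int64(258)), (np.int64(450), np.int64(190), np.int64(273)), (np.int64(432), np.int64(194), np.int64(276)), (np.int64(416), np.int64(190), np.int64(276)), (np.int64(400), np.int64(179), np.int64(272)), (np.int64(384), np.int64(167), np.int64(269)), (np.int64(419), np.int64(-522), np.int64(0))]
172 [(np.int64(604), np.int64(-401), np.int64(17)), (np.int64(472), np.int64(160), np.int64(249)), (np.int64(453), np.int64(172), np.int64(255)), (np.int64(431), np.int64(203), np.int64(269)), (np.int64(416), np.int64(187), np.int64(264)), (np.int64(400), np.int64(179), np.int64(262)), (np.int64(385), np.int64(157), np.int64(254)), (np.in
[... 3235 characters left out ...]
(107), np.int64(124)), (np.int64(443), np.int64(-45), np.int64(48)), (np.int64(421), np.int64(-43), np.int64(51)), (np.int64(409), np.int64(-155), np.int64(-3)), (np.int64(385), np.int64(-157), np.int64(-2))]
212 [(np.int64(498), np.int64(127), np.int64(117)), (np.int64(477), np.int64(136), np.int64(124)), (np.int64(458), np.int64(134), np.int64(124)), (np.int64(440), np.int64(128), np.int64(123)), (np.int64(424), np.int64(103), np.int64(112)), (np.int64(421), np.int64(-45), np.int64(36)), (np.int64(406), np.int64(-126), np.int64(-4)), (np.int64(382), np.int64(-125), np.int64(-1))]
[298.53885918 198.53309598]
[298.56548398 204.80210144]
[302.58816963 208.17357258]
[294.67373134 201.54036714]
```

View pics/c3.png

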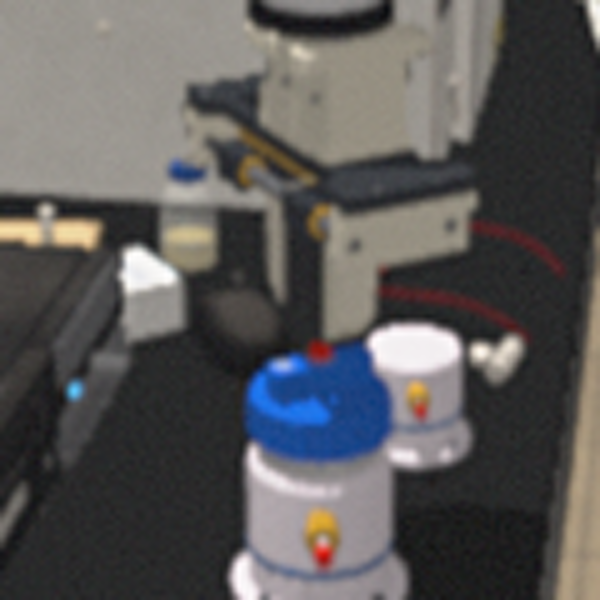

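The fingers look about 30 mm above the height the arm reports. Before going lower I'll check whether this image is stale.

```bash
cat >> h.py <<'E'
def tips():
    "lowest points of the fingers seen by the side camera, pale, near canister"
    i,d=read_camera("side"); P=cloud("side",d); s=robot.observe()
    for nm,(cx,cy) in dict(near=(.44,.14),far=(.484,.094)).items():
        m=(d>0)&(abs(P[...,0]-cx)<.02)&(abs(P[...,1]-cy)<.02)&(P[...,2]>.153)
        q=P[m]; print(nm,len(q),q.mean(0).round(3),np.sort(q[:,2])[:6].round(3))
    print(s["time"],s["tool_pos"].round(4),s["qpos"].round(4),s["contact_force"].round(1),s["opening"])
E
python3 - <<'E'
from h import *
tips()
E
```

```text
near 1130 [0.441 0.142 0.343] [0.167 0.17  0.171 0.171 0.171 0.171]
far 248 [0.488 0.096 0.236] [0.169 0.169 0.169 0.169 0.169 0.17 ]
4.05 [0.4647 0.1097 0.1353] [ 7.1200e-02  3.1250e-01  1.7382e+00 -2.0000e-04  1.0896e+00  9.8780e-01] [-0.4 -0.6 -0.4] 0.045578108697497816
```

>>> send_rows --plan '[[[0,0,-0.8],[0,0,0]],[[0,0,0],[0,0,0]],[[0,0,0],[0,0,0]],[[0,0,0],[0,0,0]],[[0,0,0],[0,0,0]],[[0,0,0],[0,0,0]],[[0,0,0],[0,0,0]],[[0,0,0],[0,0,0]],[[0,0,0],[0,0,0]],[[0,0,0],[0,0,0]]]'

```text
time: 5.3
tool_pos: [0.4643, 0.1099, 0.1545]
tool_rot: [3.142, 0.0, 0.655]
contact_force: [-0.2, 0.2, -0.9]
opening: 0.0456
grip_force: 0.0
```

```bash
python3 - <<'E'
from h import *
tips()
E
```

```text
near 1163 [0.441 0.142 0.361] [0.189 0.19  0.19  0.19  0.192 0.192]
far 248 [0.488 0.095 0.251] [0.188 0.188 0.188 0.188 0.189 0.189]
5.35 [0.4643 0.1099 0.1545] [ 7.1600e-02  2.9120e-01  1.7096e+00 -1.0000e-04  1.1408e+00  9.8800e-01] [ 0.3  1.2 -0.2] 0.04569292407666687
```

>>> send_rows --plan '[[[0,0,0.8],[0,0,0]],[[0,0,0],[0,0,0]],[[0,0,0],[0,0,0]],[[0,0,0],[0,0,0]],[[0,0,0],[0,0,0]],[[0,0,0],[0,0,0]],[[0,0,0],[0,0,0]],[[0,0,0],[0,0,0]],[[0,0,0],[0,0,0]],[[0,0,0],[0,0,0]]]'

```text
time: 6.6
tool_pos: [0.4643, 0.1099, 0.1345]
tool_rot: [3.142, 0.0, 0.654]
contact_force: [-0.0, -0.3, -0.8]
opening: 0.0459
grip_force: 0.0
```

>>> send_rows --plan '[[[0,0,0],[0,0,0]],[[0,0,0],[0,0,0]],[[0,0,0],[0,0,0]],[[0,0,0],[0,0,0]],[[0,0,0],[0,0,0]],[[0,0,0],[0,0,0]],[[0,0,0],[0,0,0]],[[0,0,0],[0,0,0]],[[0,0,0],[0,0,0]],[[0,0,0],[0,0,0]]]' --gripper -0.75 --force 3

```text
time: 7.85
tool_pos: [0.4643, 0.1099, 0.1345]
tool_rot: [3.142, 0.0, 0.655]
contact_force: [0.4, -0.1, 0.2]
opening: 0.0115
grip_force: 0.0
```

```bash
python3 - <<'E'
from h import *
tips()
i,d=read_camera("side")
i=i[140:240,245:345]; cv2.imwrite("pics/c4.png",cv2.resize(i,(600,600),interpolation=2))
E
```

```text
near 1083 [0.442 0.141 0.349] [0.172 0.174 0.177 0.178 0.179 0.179]
far 153 [0.483 0.106 0.249] [0.168 0.168 0.17  0.17  0.17  0.171]
7.9 [0.4643 0.1099 0.1345] [ 7.1700e-02  3.1370e-01  1.7390e+00 -1.0000e-04  1.0889e+00  9.8800e-01] [ 0.2 -0.5 -1.4] 0.011427617521047276
```

View pics/c4.png

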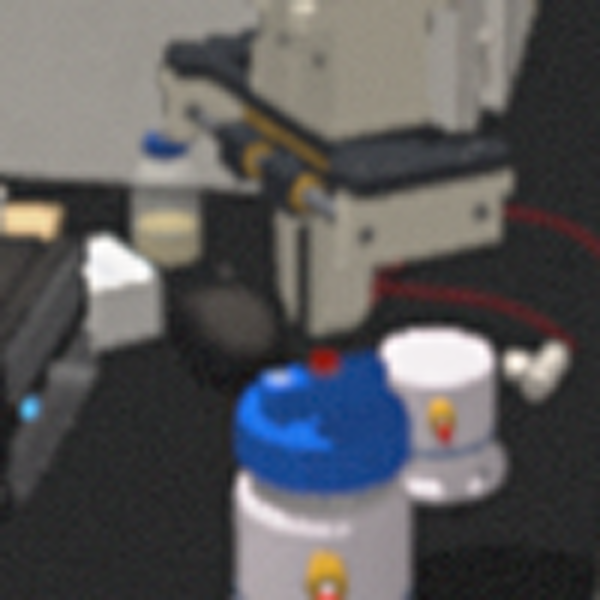

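Confirmed: the fingers closed to 11.5 mm on nothing, so the real tips sit about 34 mm above the reported z. I'll check the xy offset from the cloud too.

```bash
python3 - <<'E'
from h import *
c,s=np.cos(.655),np.sin(.655)
for n in("side","top"):
    D=[]
    for _ in range(4): i,d=read_camera(n); D.append(np.where(d>0,d,np.nan))
    P=cloud(n,np.nanmedian(D,0)); q=P[np.isfinite(P[...,2])]; o=q-[.4643,.1099,0]
    tx=(o[:,0]*c+o[:,1]*s)*1000; ty=(o[:,0]*s-o[:,1]*c)*1000
    for z0,z1 in((.155,.165),(.165,.175),(.175,.19),(.19,.205),(.205,.22),(.235,.25)):
        m=(q[:,2]>z0)&(q[:,2]<z1)&(abs(tx)<70)&(abs(ty)<130)
        print(n,z0,m.sum(), "tx",np.percentile(tx[m],[1,10,50,90,99]).round(0) if m.sum() else "", "ty",np.percentile(ty[m],[1,10,50,90,99]).round(0) if m.sum() else "")
    if n=="side":
        m=(q[:,2]>.18)&(q[:,2]<.19)&(abs(tx)<70)&(abs(ty)<130)
        print(sorted(zip(tx[m].round().astype(int).tolist(),ty[m].round().astype(int).tolist())))
print(robot.observe()["time"])
E
```

```text
side 0.155 0 tx  ty 
side 0.165 21 tx [-8. -5.  7. 11. 12.] ty [-16. -14.   5.   9.  15.]
side 0.175 68 tx [-8. -5.  8. 12. 12.] ty [-24. -23. -15.  15.  23.]
side 0.19 77 tx [-10.  -5.   8.  12.  12.] ty [-25. -24. -17.  16.  23.]
side 0.205 43 tx [ 3.  6. 11. 12. 12.] ty [-26. -24.   6.  17.  23.]
side 0.235 282 tx [-34. -20.  23.  37.  37.] ty [-88. -87. -85.  79.  81.]
[(-7, -24), (-7, -24), (-7, -22), (-6, -20), (-5, -22), (-4, -23), (-2, -22), (-2, -21), (-2, -20), (0, -20), (1, -22), (2, -22), (2, -22), (4, -22), (4, -21), (4, 6), (4, 7), (4, 7), (5, -23), (7, -22), (7, -22), (7, 7), (7, 7), (8, -23), (8, 6), (8, 6), (10, -22), (10, 7), (10, 8), (10, 8), (10, 8), (10, 24), (11, -24), (11, -23), (11, -23), (11, -18), (11, -13), (11, -12), (11, 11), (11, 11), (11, 12), (11, 17), (11, 17), (11, 23), (12, -20), (12, -19), (12, -14), (12, 15), (12, 16), (12, 22)]
top 0.155 0 tx  ty 
top 0.165 0 tx  ty 
top 0.175 0 tx  ty 
top 0.19 0 tx  ty 
top 0.205 0 tx  ty 
top 0.235 38 tx [-36. -36. -36. -28. -23.] ty [-84. -63. -23.  29.  85.]
8.35
```

XY is good; only z is off, by +34 mm. Next I open, descend about 37 mm around the bar, then close gently.

>>> send_rows --plan '[[[0,0,0],[0,0,0]],[[0,0,0],[0,0,0]],[[0,0,0],[0,0,0]],[[0,0,0],[0,0,0]],[[0,0,0.4],[0,0,0]],[[0,0,0.4],[0,0,0]],[[0,0,0.3],[0,0,0]],[[0,0,0.2],[0,0,0]],[[0,0,0.2],[0,0,0]],[[0,0,0],[0,0,0]]]' --gripper 0

```text
time: 9.6
tool_pos: [0.4642, 0.1099, 0.0967]
tool_rot: [-3.141, 0.001, 0.655]
contact_force: [-0.7, -0.4, -0.5]
opening: 0.0457
grip_force: 0.0
```

>>> send_rows --plan '[[[0,0,0],[0,0,0]],[[0,0,0],[0,0,0]],[[0,0,0],[0,0,0]],[[0,0,0],[0,0,0]],[[0,0,0],[0,0,0]],[[0,0,0],[0,0,0]],[[0,0,0],[0,0,0]],[[0,0,0],[0,0,0]],[[0,0,0],[0,0,0]],[[0,0,0],[0,0,0]]]' --gripper -0.7 --force 3

```text
time: 10.85
tool_pos: [0.4642, 0.11, 0.0971]
tool_rot: [-3.141, 0.0, 0.654]
contact_force: [-1.6, 1.8, 4.8]
opening: 0.0161
grip_force: 3.0
```

```bash
python3 - <<'E'
from h import *
s=robot.observe();print({k:np.round(s[k],4) for k in("time","tool_pos","tool_rot","contact_force","torque","opening","grip_force")})
E
```

```text
{'time': np.float64(10.85), 'tool_pos': array([0.4642, 0.11  , 0.0971]), 'tool_rot': array([-3.1415,  0.    ,  0.6545]), 'contact_force': array([-1.588 ,  1.7514,  4.8209]), 'torque': array([ 0.4219,  0.3386, -0.0175]), 'opening': np.float64(0.0161), 'grip_force': np.float64(3.0034)}
```

The bar is between the fingers (opening 16.1 mm). Loosen to a 19 mm wrench gap so the cap can drop, then turn anticlockwise (negative tool z).

>>> send_rows --plan '[[[0,0,0],[0,0,0]],[[0,-0.03,0],[0,0,0]],[[0,0,0],[0,0,-0.02]],[[0,0,0],[0,0,-0.02]],[[0,0,0],[0,0,-0.02]],[[0,0,0],[0,0,-0.02]],[[0,0,0],[0,0,-0.02]],[[0,0,0],[0,0,-0.02]],[[0,0,0],[0,0,-0.02]],[[0,0,0],[0,0,-0.02]]]' --gripper -0.58 --force 20

```text
time: 12.1
tool_pos: [0.4639, 0.1106, 0.097]
tool_rot: [-3.142, -0.0, 0.908]
contact_force: [0.0, 0.9, -0.3]
opening: 0.0193
grip_force: 1.1
```

```bash
cat >> h.py <<'E'
def chk(pic=None):
    i,d=read_camera("side"); P=cloud("side",d); h=cv2.cvtColor(i,cv2.COLOR_BGR2HSV)
    m=(d>0)&(h[...,0]>100)&(h[...,0]<125)&(h[...,1]>120)&(np.hypot(P[...,0]-.464,P[...,1]-.111)<.05)&(P[...,2]>.09)&(P[...,2]<.16)
    z=P[m][:,2]; q=P[m]; top=q[q[:,2]>np.percentile(z,97)-.02]
    b=q[q[:,2]>np.percentile(z,98)-.008]; ang=""
    r=(d>0)&((h[...,0]<8)|(h[...,0]>172))&(h[...,1]>150)&(P[...,2]>.13)&(P[...,2]<.18)&(abs(P[...,0]-.464)<.03)
    s=robot.observe()
    print("blue",m.sum(),"z98",np.percentile(z,[2,90,95,98]).round(4),"row",np.nonzero(m)[0].mean().round(2),np.nonzero(m)[0].min(),"red",r.sum(),P[r][:,2].mean().round(4) if r.sum() else "")
    print({k:np.round(s[k],3).tolist() for k in("time","tool_pos","tool_rot","contact_force","torque","opening","grip_force")})
    if pic: cv2.imwrite(pic,cv2.resize(i[150:250,250:350],(600,600),interpolation=2))
E
python3 -c "
from h import *
chk()"
```

```text
blue 427 z98 [0.1043 0.1373 0.1433 0.1448] row 212.41 201 red 4 0.1498
{'time': 12.15, 'tool_pos': [0.464, 0.111, 0.097], 'tool_rot': [-3.142, -0.0, 0.909], 'contact_force': [0.967, -0.011, 0.274], 'torque': [0.01, -0.071, -0.038], 'opening': 0.019, 'grip_force': 0.875}
```

>>> send_rows --plan '[[[0,0,0],[0,0,-0.015]],[[0,0,0],[0,0,-0.015]],[[0,0,0],[0,0,-0.015]],[[0,0,0],[0,0,-0.015]],[[0,0,0],[0,0,-0.015]],[[0,0,0],[0,0,-0.015]],[[0,0,0],[0,0,-0.015]],[[0,0,0],[0,0,-0.015]],[[0,0,0],[0,0,0]],[[0,0,0],[0,0,0]]]'

```text
time: 13.4
tool_pos: [0.4639, 0.1105, 0.097]
tool_rot: [3.142, 0.0, 1.094]
contact_force: [0.6, 0.2, 0.5]
opening: 0.0193
grip_force: 0.7
```

```bash
python3 -c "
from h import *
chk()"
```

```text
blue 434 z98 [0.1044 0.1376 0.1435 0.1456] row 212.4 201 red 6 0.1505
{'time': 13.45, 'tool_pos': [0.464, 0.11, 0.097], 'tool_rot': [3.142, 0.0, 1.094], 'contact_force': [0.522, 0.029, -0.033], 'torque': [-0.019, -0.04, 0.002], 'opening': 0.019, 'grip_force': 0.709}
```

>>> send_rows --plan '[[[0,0,0],[0,0,-0.015]],[[0,0,0],[0,0,-0.015]],[[0,0,0],[0,0,-0.015]],[[0,0,0],[0,0,-0.015]],[[0,0,0],[0,0,-0.015]],[[0,0,0],[0,0,-0.015]],[[0,0,0],[0,0,-0.015]],[[0,0,0],[0,0,-0.015]],[[0,0,0],[0,0,0]],[[0,0,0],[0,0,0]]]'

```text
time: 14.7
tool_pos: [0.4639, 0.1105, 0.097]
tool_rot: [3.142, 0.0, 1.283]
contact_force: [0.7, 0.2, -0.1]
opening: 0.019
grip_force: 0.7
```

```bash
python3 -c "
from h import *
chk('pics/c5.png')"
```

```text
blue 433 z98 [0.1042 0.1373 0.1438 0.1451] row 212.52 201 red 9 0.1505
{'time': 14.75, 'tool_pos': [0.464, 0.11, 0.097], 'tool_rot': [3.142, 0.0, 1.283], 'contact_force': [0.129, -0.158, 0.66], 'torque': [-0.034, -0.088, -0.032], 'opening': 0.02, 'grip_force': 0.734}
```

View pics/c5.png

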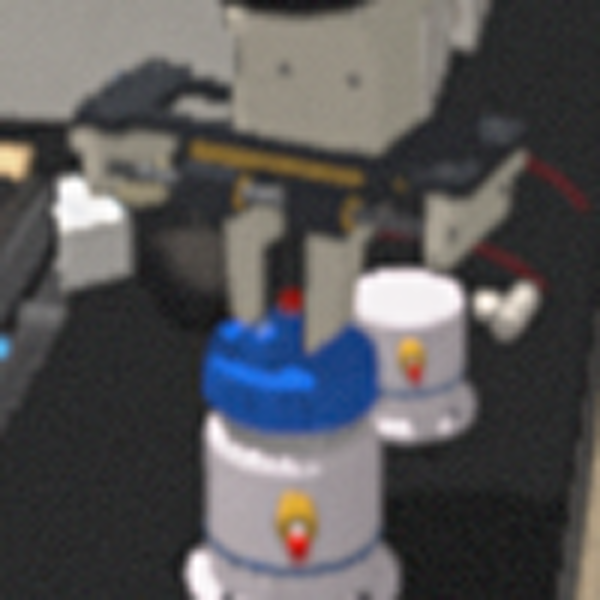

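The fingers straddle the bar and the button is visible between them at crop (290,298). The bar is following and has not dropped yet, so I continue.

>>> send_rows --plan '[[[0,0,0],[0,0,-0.016]],[[0,0,0],[0,0,-0.016]],[[0,0,0],[0,0,-0.016]],[[0,0,0],[0,0,-0.016]],[[0,0,0],[0,0,-0.016]],[[0,0,0],[0,0,-0.016]],[[0,0,0],[0,0,-0.016]],[[0,0,0],[0,0,-0.016]],[[0,0,0],[0,0,0]],[[0,0,0],[0,0,0]]]'

```text
time: 16.0
tool_pos: [0.4639, 0.1105, 0.097]
tool_rot: [-3.142, 0.0, 1.484]
contact_force: [0.4, 0.3, -0.0]
opening: 0.0196
grip_force: 0.6
```

```bash
python3 -c "
from h import *
chk()"
```

```text
blue 433 z98 [0.1048 0.1363 0.1433 0.1446] row 212.53 202 red 9 0.1505
{'time': 16.05, 'tool_pos': [0.464, 0.11, 0.097], 'tool_rot': [-3.142, 0.0, 1.484], 'contact_force': [0.36, -0.263, 0.032], 'torque': [0.014, -0.17, -0.009], 'opening': 0.019, 'grip_force': 0.638}
```

>>> send_rows --plan '[[[0,0,0],[0,0,-0.016]],[[0,0,0],[0,0,-0.016]],[[0,0,0],[0,0,-0.016]],[[0,0,0],[0,0,-0.016]],[[0,0,0],[0,0,-0.016]],[[0,0,0],[0,0,-0.016]],[[0,0,0],[0,0,-0.016]],[[0,0,0],[0,0,-0.016]],[[0,0,0],[0,0,0]],[[0,0,0],[0,0,0]]]'

```text
time: 17.3
tool_pos: [0.4639, 0.1105, 0.097]
tool_rot: [3.141, 0.0, 1.685]
contact_force: [0.2, 0.1, -0.5]
opening: 0.0189
grip_force: 0.4
```

```bash
python3 -c "
from h import *
chk()"
```

```text
blue 439 z98 [0.0977 0.1282 0.1358 0.1377] row 214.31 200 red 9 0.1447
{'time': 17.35, 'tool_pos': [0.464, 0.11, 0.097], 'tool_rot': [3.142, 0.0, 1.685], 'contact_force': [-1.086, -0.364, 0.092], 'torque': [-0.017, -0.143, -0.011], 'opening': 0.019, 'grip_force': 0.37}
```

The cap dropped 7 mm (z98 0.145 → 0.138, red button 0.1505 → 0.1447). Lower the fingers 6 mm and turn clockwise.

>>> send_rows --plan '[[[0,0,0.12],[0,0,0]],[[0,0,0.12],[0,0,0]],[[0,0,0],[0,0,0.07]],[[0,0,0],[0,0,0.07]],[[0,0,0],[0,0,0.07]],[[0,0,0],[0,0,0.07]],[[0,0,0],[0,0,0.07]],[[0,0,0],[0,0,0.07]],[[0,0,0],[0,0,0.07]],[[0,0,0],[0,0,0.07]]]' --force 50

```text
time: 18.6
tool_pos: [0.4631, 0.1107, 0.0901]
tool_rot: [-3.14, 0.001, 0.802]
contact_force: [-0.4, 2.2, -6.5]
opening: 0.0192
grip_force: 8.1
```

```bash
python3 -c "
from h import *
chk()"
```

```text
blue 411 z98 [0.0973 0.1274 0.1344 0.1377] row 215.04 204 red 2 0.1427
{'time': 18.65, 'tool_pos': [0.463, 0.111, 0.09], 'tool_rot': [-3.14, 0.001, 0.798], 'contact_force': [-0.353, 1.528, -6.081], 'torque': [0.283, -0.095, 0.118], 'opening': 0.019, 'grip_force': 5.204}
```

>>> send_rows --plan '[[[0,0,0.05],[0,0,0.03]],[[0,0,0.03],[0,0,0.03]],[[0,0,0],[0,0,0.03]],[[0,0,0],[0,0,0.03]],[[0,0,0],[0,0,0.03]],[[0,0,0],[0,0,0.03]],[[0,0,0],[0,0,0.03]],[[0,0,0],[0,0,0.03]],[[0,0,0],[0,0,0]],[[0,0,0],[0,0,0]]]'

```text
time: 19.9
tool_pos: [0.4632, 0.1105, 0.0884]
tool_rot: [-3.141, 0.002, 0.43]
contact_force: [-0.9, 1.7, -6.0]
opening: 0.0191
grip_force: 4.8
```

```bash
python3 -c "
from h import *
chk()"
```

```text
blue 419 z98 [0.0954 0.1275 0.1333 0.1354] row 215.22 202 red 0 
{'time': 19.95, 'tool_pos': [0.463, 0.111, 0.088], 'tool_rot': [-3.141, 0.001, 0.43], 'contact_force': [-0.996, 1.581, -6.855], 'torque': [0.132, 0.091, 0.123], 'opening': 0.019, 'grip_force': 4.851}
```

>>> send_rows --plan '[[[0,0,0],[0,0,0.016]],[[0,0,0],[0,0,0.016]],[[0,0,0],[0,0,0.016]],[[0,0,0],[0,0,0.016]],[[0,0,0],[0,0,0.016]],[[0,0,0],[0,0,0.016]],[[0,0,0],[0,0,0.016]],[[0,0,0],[0,0,0]],[[0,0,0],[0,0,0]],[[0,0,0],[0,0,0]]]'

```text
time: 21.2
tool_pos: [0.4634, 0.1104, 0.0887]
tool_rot: [-3.141, 0.001, 0.252]
contact_force: [-2.0, -0.2, -17.8]
opening: 0.0194
grip_force: 12.4
```

```bash
python3 -c "
from h import *
chk()"
```

```text
blue 425 z98 [0.0961 0.1289 0.1342 0.136 ] row 214.97 203 red 0 
{'time': 21.25, 'tool_pos': [0.463, 0.11, 0.089], 'tool_rot': [-3.141, 0.001, 0.252], 'contact_force': [-3.25, 0.214, -18.245], 'torque': [0.044, 0.388, 0.342], 'opening': 0.019, 'grip_force': 12.38}
```

>>> send_rows --plan '[[[0,0,0.04],[0,0,0]],[[0,0,0],[0,0,0.01]],[[0,0,0],[0,0,0.01]],[[0,0,0],[0,0,0.01]],[[0,0,0],[0,0,0.01]],[[0,0,0],[0,0,0.01]],[[0,0,0],[0,0,0.01]],[[0,0,0],[0,0,0]],[[0,0,0],[0,0,0]],[[0,0,0],[0,0,0]]]'

```text
time: 22.5
tool_pos: [0.4646, 0.1105, 0.0884]
tool_rot: [3.141, -0.002, 0.158]
contact_force: [-0.6, -2.0, -3.4]
opening: 0.0195
grip_force: 8.6
```

```bash
python3 -c "
from h import *
chk('pics/c6.png')"
```

```text
blue 433 z98 [0.0955 0.1294 0.1337 0.1356] row 214.97 203 red 0 
{'time': 22.55, 'tool_pos': [0.465, 0.11, 0.088], 'tool_rot': [3.141, -0.002, 0.158], 'contact_force': [-1.505, -0.578, -2.128], 'torque': [-0.208, 0.228, 0.21], 'opening': 0.019, 'grip_force': 8.399}
```

View pics/c6.png

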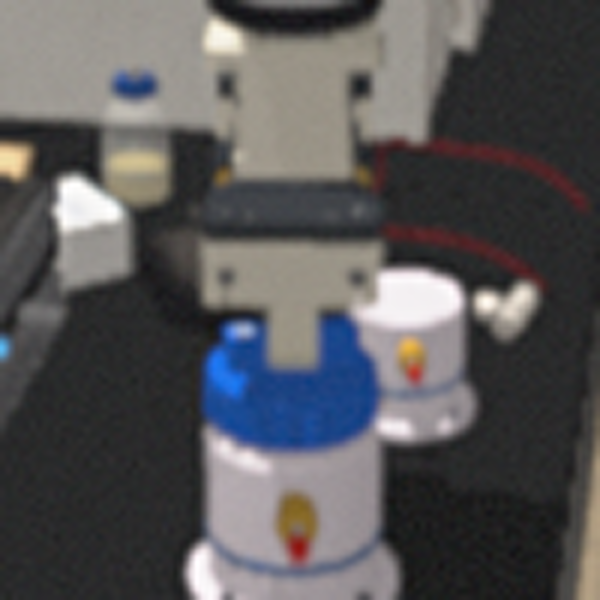

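The near finger is in front of the bar at crop (295,340), and the bar follows. Continuing to the stop.

>>> send_rows --plan '[[[0,0,0],[0,0,0.01]],[[0,0,0],[0,0,0.01]],[[0,0,0],[0,0,0.01]],[[0,0,0],[0,0,0.01]],[[0,0,0],[0,0,0.01]],[[0,0,0],[0,0,0.01]],[[0,0,0],[0,0,0.01]],[[0,0,0],[0,0,0]],[[0,0,0],[0,0,0]],[[0,0,0],[0,0,0]]]'

```text
time: 23.8
tool_pos: [0.4641, 0.1108, 0.0882]
tool_rot: [-3.141, -0.001, 0.048]
contact_force: [2.0, 5.3, 2.7]
opening: 0.0195
grip_force: 14.3
```

```bash
python3 -c "
from h import *
chk()"
```

```text
blue 438 z98 [0.0957 0.1296 0.1343 0.1358] row 214.95 204 red 0 
{'time': 23.85, 'tool_pos': [0.464, 0.111, 0.088], 'tool_rot': [-3.141, -0.001, 0.048], 'contact_force': [0.022, 4.327, 3.261], 'torque': [0.863, -0.1, 0.425], 'opening': 0.02, 'grip_force': 14.304}
```

>>> send_rows --plan '[[[0,0,0],[0,0,0.01]],[[0,0,0],[0,0,0.01]],[[0,0,0],[0,0,0.01]],[[0,0,0],[0,0,0.01]],[[0,0,0],[0,0,0.01]],[[0,0,0],[0,0,0]],[[0,0,0],[0,0,0]],[[0,0,0],[0,0,0]],[[0,0,0],[0,0,0]],[[0,0,0],[0,0,0]]]'

```text
time: 25.1
tool_pos: [0.4639, 0.1108, 0.0882]
tool_rot: [-3.142, -0.0, -0.029]
contact_force: [0.3, 5.3, 3.8]
opening: 0.0193
grip_force: 35.0
```

```bash
python3 -c "
from h import *
chk()"
```

```text
blue 437 z98 [0.0952 0.1296 0.1341 0.1351] row 215.05 204 red 0 
{'time': 25.15, 'tool_pos': [0.464, 0.111, 0.088], 'tool_rot': [-3.141, -0.0, -0.029], 'contact_force': [-0.507, 6.319, 4.387], 'torque': [1.031, 0.016, 1.071], 'opening': 0.019, 'grip_force': 35.02}
```

Torque is 1.07 N m, so this is the hard stop. Back off, open, lift clear and shut the fingers.

>>> send_rows --plan '[[[0,0,0],[0,0,-0.05]],[[0,0,0],[0,0,-0.03]],[[0,0,0],[0,0,0]],[[0,0,0],[0,0,0]],[[0,0,-0.2],[0,0,0]],[[0,0,-0.4],[0,0,0]],[[0,0,-0.6],[0,0,0]],[[0,0,-0.6],[0,0,0]],[[0,0,0],[0,0,0]],[[0,0,0],[0,0,0]]]' --gripper -0.4 --force 20

```text
time: 26.4
tool_pos: [0.4636, 0.1105, 0.1328]
tool_rot: [3.141, 0.0, 0.095]
contact_force: [-0.4, 0.6, -0.6]
opening: 0.0272
grip_force: 0.0
```

>>> send_rows --plan '[[[0,0,0],[0,0,0]],[[0,0,0],[0,0,0]],[[0,0,0],[0,0,0]],[[0,0,0],[0,0,0]],[[0,0,0],[0,0,0]],[[0,0,0],[0,0,0]],[[0,0,0],[0,0,0]],[[0,0,0],[0,0,0]],[[0,0,0],[0,0,0]],[[0,0,0],[0,0,0]]]' --gripper -1

```text
time: 27.65
tool_pos: [0.4639, 0.1105, 0.133]
tool_rot: [3.142, 0.0, 0.095]
contact_force: [-0.6, 0.5, -0.1]
opening: 0.0004
grip_force: 0.0
```

```bash
python3 -c "
from h import *
chk('pics/c7.png')"
```

```text
blue 505 z98 [0.0959 0.1332 0.1351 0.136 ] row 214.08 204 red 10 0.1416
{'time': 27.7, 'tool_pos': [0.464, 0.11, 0.133], 'tool_rot': [3.141, 0.0, 0.095], 'contact_force': [0.209, 0.179, -0.075], 'torque': [0.019, -0.024, -0.011], 'opening': 0.001, 'grip_force': 0.0}
```

View pics/c7.png

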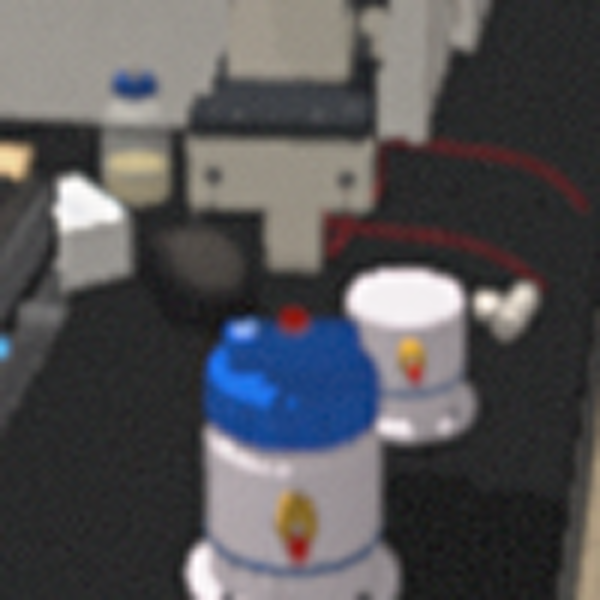

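The button is still up at crop (292,318), the bar is low, and the fingers are shut directly above it. Press down.

>>> send_rows --plan '[[[0,0,0.21],[0,0,0]],[[0,0,0.21],[0,0,0]],[[0,0,0.21],[0,0,0]],[[0,0,0.21],[0,0,0]],[[0,0,0.04],[0,0,0]],[[0,0,0.04],[0,0,0]],[[0,0,0.04],[0,0,0]],[[0,0,0.04],[0,0,0]],[[0,0,0.04],[0,0,0]],[[0,0,0],[0,0,0]]]'

```text
time: 28.95
tool_pos: [0.464, 0.1105, 0.1071]
tool_rot: [3.142, -0.0, 0.095]
contact_force: [-0.5, 0.3, 2.5]
opening: 0.0004
grip_force: 1.2
```

Contact at 2.5 N. Pressing on in small rows.

>>> send_rows --plan '[[[0,0,0.04],[0,0,0]],[[0,0,0.04],[0,0,0]],[[0,0,0.02],[0,0,0]],[[0,0,0.02],[0,0,0]],[[0,0,0],[0,0,0]],[[0,0,0],[0,0,0]],[[0,0,0],[0,0,0]],[[0,0,0],[0,0,0]],[[0,0,0],[0,0,0]],[[0,0,0],[0,0,0]]]'

```text
time: 30.2
tool_pos: [0.464, 0.1105, 0.104]
tool_rot: [3.142, -0.0, 0.095]
contact_force: [0.6, 0.4, 4.4]
opening: 0.0002
grip_force: 2.2
```

>>> send_rows --plan '[[[0,0,0.03],[0,0,0]],[[0,0,0.03],[0,0,0]],[[0,0,0.02],[0,0,0]],[[0,0,0],[0,0,0]],[[0,0,0],[0,0,0]],[[0,0,0],[0,0,0]],[[0,0,0],[0,0,0]],[[0,0,0],[0,0,0]],[[0,0,0],[0,0,0]],[[0,0,0],[0,0,0]]]'

```text
time: 31.45
tool_pos: [0.4642, 0.1105, 0.1031]
tool_rot: [3.141, -0.001, 0.095]
contact_force: [-2.4, 0.1, 14.7]
opening: 0.0
grip_force: 7.0
```

Bottomed at 14.7 N. Lift clear and check.

>>> send_rows --plan '[[[0,0,-0.2],[0,0,0]],[[0,0,-0.5],[0,0,0]],[[0,0,-1],[0,0,0]],[[0,0,-1],[0,0,0]],[[0,0,0],[0,0,0]],[[0,0,0],[0,0,0]],[[0,0,0],[0,0,0]],[[0,0,0],[0,0,0]],[[0,0,0],[0,0,0]],[[0,0,0],[0,0,0]]]'

```text
time: 32.7
tool_pos: [0.4638, 0.1105, 0.1694]
tool_rot: [3.141, 0.0, 0.095]
contact_force: [0.3, -0.1, 0.2]
opening: 0.0004
grip_force: 0.0
```

```bash
python3 -c "
from h import *
chk('pics/c8.png')"
```

```text
blue 500 z98 [0.0956 0.1327 0.1352 0.1359] row 214.09 204 red 4 0.137
{'time': 32.75, 'tool_pos': [0.464, 0.11, 0.169], 'tool_rot': [3.141, 0.0, 0.095], 'contact_force': [0.198, 0.756, -0.972], 'torque': [0.029, -0.016, 0.005], 'opening': 0.0, 'grip_force': 0.0}
```

View pics/c8.png

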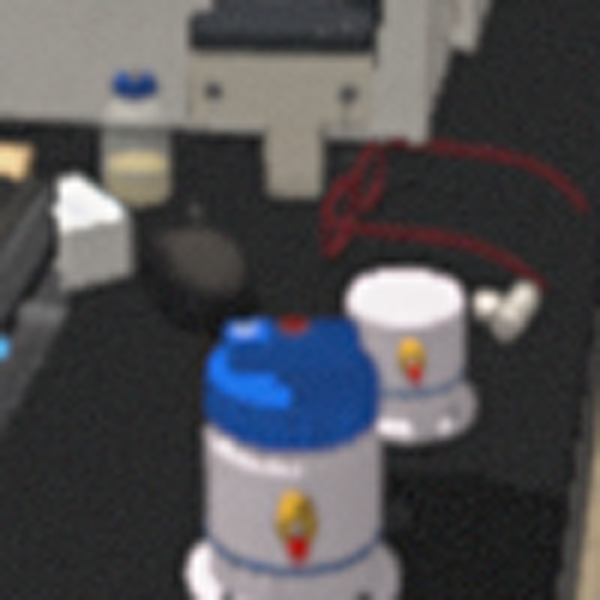

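The button is nearly flush at crop (293,323), the cap is low and level, and the tool is clear. Handing in.

```bash
python3 -c "
from h import *
print(robot.hand_in())"
```

```text
the job is handed in; nothing more can be done
None
```

I handed the job in with every step done: the cap dropped into the thread starts, was screwed clockwise to its hard stop, and then the vent button was pressed until it bottomed. The tool was clear of everything and the clock stood at about 33 s. No verdict came back, so those readings come from the cameras and force sensor only.

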